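# Lock the fobs away in the hallway key box

## Robot

A 7-joint arm with a two-finger parallel gripper is mounted at the origin on the work surface. World frame = base frame: x ahead of the robot, y to its left, z up, the work surface at z = 0. Lengths are in m, angles in rad, forces in N, time in s.
With the tool pointing down it reaches from about 0.4 to 0.85 m from the base axis. Payload 4.5 kg.
Tool frame: the origin (TCP) lies midway between the tips of the shut fingers; the grasp point (between the pads) lies 19 mm behind it; z points along the fingers, y is the line along which they close (so a half turn about z gives the same grasp; the last joint's range is limited). The gripper opens to 88 mm and grips with 3 to 60 N. Pads are 18 mm wide; open, the fingers measure 123 mm over their backs; the gripper's body (75 mm by 187 mm) begins 45 mm behind the grasp point.
Start: joints at [-1.31, 0.689, -0.195, 1.565, 0.157, 0.902, -0.215], TCP at [0.141, 0.609, 0.239] pointing down, gripper open.
Joint ranges: [-3.01, 3.01], [-0.46, 2.08], [-1.47, 1.51], [0.13, 2.56], [-1, 4.14], [0.04, 2.09], [-2.66, 2.66]. Speed limits (rad/s): [2.57, 2.57, 3.14, 3.14, 3.14, 3.14, 3.14].

## Interface

Orientations are given as a unit quaternion [x, y, z, w].
In Python, from plant import r gives the robot as it stands. The module is installed in compiled form; this text tells all that it offers.
- The arm moves only by the tool step_arm, never from a script. Its argument "series" is a list of rows, each a list of 7 numbers: the shift along the world's x, y, z in mm, then the turn, a rotation vector about the world's x, y, z in rad, then the closure, from 0 (fully open) to 1 (shut). A call has 1 to 20 rows; each row shifts and turns the commanded pose from where the row before left it; what a row does not reach is not made up. A row lasts 1/10 s, in which the tool goes at most 50 mm and 8.59 degrees, less where a joint would pass 70% of its speed; a pose out of reach is approached as far as the arm can. A call is refused whole if a number of a shift passes 50 or a number of a turn 0.15, either way. A call with a gripper value outside its range is refused whole. The fingers move at their own pace and stop on an object; "force" is the grip in N (left out, the last holds). Time passes only in rows, so rows that do not move let the fingers close. It gives the time, the measured TCP pose, the force, the opening and the grip force at its end, in the units of the state.
- r.get_state(): the state, without advancing time (a new reading comes with each control period).
- r.snapshot(name): name is "scene" or "top"; returns (picture, depth): 480x640x3 uint8, blue, green, red; 480x640 float32, m along the optical axis (not along the pixel's ray), 0 where there is no reading.
- r.get_calibration(name): a dict with "intrinsics" (3x3 intrinsics, pixels), "pose" (4x4, takes a point from camera to world coordinates). Camera axes: x right, y up, looking along -z (the intrinsics and any distortion apply to the point x, -y, -z); pixel columns grow to the right and rows downward; lengths in m; the calibration is good to about 2 mm. A picture is of the moment at which its call begins. get_calibration takes no time and is no camera call.
- r.finish_job(): hands the job in; it is judged then, once.
The state is a dict: "clock": time; "q": joint angles; "qd": joint speeds; "joint_torque": joint torques, N m; "tool_pos": TCP position; "eef_rot": TCP orientation; "contact_force": force on the tool from outside, world axes, zero at the start; "moment": the same for the moment, N m; "opening": opening from 0.0 (shut) to 1.0 (fully open); "finger_force": force on a finger pad.
Only numpy, scipy, OpenCV 4.12 (cv2) and the standard library are available. Lean on these libraries where they do the work, as an engineer would, in place of code of your own. Each camera call takes 0.05 s, during which the arm holds its last target. There are 200 camera calls.

## Task

Put every car fob and remote lying on the console away in the white key box: draw the blue-knobbed bolt fully back, press the red tab down while sliding the cover fully open until the tab springs up, and put them all in the compartment. Then press the tab again and slide the cover fully shut until the tab springs up in its notch, and push the bolt fully home. Leave the other things on the console where they are.

Things in the scene. Friction and masses are not known exactly. Their poses are not given: they have to be found in the camera images.
- keybox: white steel key box, 130 (x) x 290 (y) mm, fixed. Origin: centre of its underside. Compartment in its -y half, flat deck in its +y half. The aluminium cover (120 x 140 mm, top 60 mm above the console) slides along box y between two lipped rails, 66 mm high: over the compartment when shut, over the deck when open. Bolt platform, 61 x 60 mm, 58 mm high, on the -x side at y = -72 mm
- compartment (a point): centre of the compartment's floor, 4 mm above the console; axes those of the key box. Inside: 114 (x) x 132 (y) mm, 108 mm in x between the rails' lips; 52 mm deep to the cover's underside, of which 46 mm stay free under a pressed tab. Grey lining
- cover (a joint): sliding cover, m: 0 = shut, 0.135 = fully open; grows along box +y. Drag 1.5 N. The red tab's tooth locks it at both ends (about 1.5 mm of play); the bolt locks it too when shut
- tab (a joint): red release tab in the cover, m pressed down: 0 = up, 0.008 = bottomed. Spring: 3 N up, 10 N bottomed. At each end of the cover's travel its tooth stands in a notch of the +x rail; the cover leaves it only while the tab is pressed 0.005 or more. Between the notches the rail itself keeps the tab down; let go at an end, it springs up into the notch
- tab_top (a point): centre of the top of the tab's upright red rib, moves with cover and tab. Rib 22 (box x) x 12 (box y) mm, its top 27 mm above the cover's top when up, 19 mm when pressed; can be pinched across its 12 mm. Fingers lower than the cover's top hit the cover. At box x = +26 mm, 28 mm from the rail's lip (6 mm above the cover)
- bolt (a joint): slide bolt on the platform, m: 0 = home (locked: its steel tongue lies in the dark staple on the cover), 0.025 = fully drawn, against its stop; grows along box -x. Friction 2 N, stays where it is left. Goes home only with the cover shut
- bolt_top (a point): centre of the top of the bolt's blue knob, an upright post 14 x 14 mm, 28 mm high above its dark carriage (24 x 28 mm); this point is 102 mm above the console and moves with the bolt
- fob_black: black rubberized car fob, three grey buttons; rounded block 54 (x) x 30 (y) x 14 (z) mm, about 50 g. Origin: centre of its underside. May be absent (None)
- remote_grey: grey garage remote, two yellow buttons; rounded block 54 (x) x 30 (y) x 14 (z) mm, about 50 g. Origin: centre of its underside. May be absent (None)
- remote_blue: blue gate remote, three white buttons; rounded block 54 (x) x 30 (y) x 14 (z) mm, about 50 g. Origin: centre of its underside. May be absent (None)
- remote_red: red alarm remote, two black buttons; rounded block 54 (x) x 30 (y) x 14 (z) mm, about 50 g. Origin: centre of its underside. May be absent (None)
- remote_yellow: yellow remote, one black button; rounded block 54 (x) x 30 (y) x 14 (z) mm, about 50 g. Origin: centre of its underside. May be absent (None)
- remote_green: green shed remote, two white buttons; rounded block 54 (x) x 30 (y) x 14 (z) mm, about 50 g. Origin: centre of its underside. May be absent (None)
- wedge: grey plastic door wedge, 70 x 30 mm, stepped up to 22 mm high (bystander). Origin: centre of its underside
- mint_tin: flat silver mint tin, 58 x 40 x 16 mm (bystander). Origin: centre of its underside
- coaster: round blue ceramic coaster, 92 mm across, 8 mm thick (bystander). Origin: centre of its underside
- pen: aluminium pen, 132 mm long, 10 mm thick, lying flat (bystander). Origin: centre of its underside
- glasses_case: black glasses case, 155 x 62 x 45 mm (bystander). Origin: centre of its underside
- mug: white mug, 80 mm across, 90 mm high (bystander). Origin: centre of its underside
Mind the look-alikes: they are no part of the job. Leave any orange look-alike of the remote_grey alone.

How it is judged:
On the way, in this order (a step that is already met when the one before it is completed fails the run):
1. the bolt is drawn fully back (value of joint bolt above 0.022 m), for 0.2 s.
2. the cover is fully open and its tab has sprung up (value of joint cover above 0.131 m and value of joint tab below 0.002 m), for 0.2 s.
3. all the fobs and remotes present lie in the compartment (x of fob_black in the frame of compartment between -0.057 and 0.057 m and y of fob_black in the frame of compartment between -0.066 and 0.066 m and z of fob_black in the frame of compartment between -0.004 and 0.048 m and x of remote_grey in the frame of compartment between -0.057 and 0.057 m and y of remote_grey in the frame of compartment between -0.066 and 0.066 m and z of remote_grey in the frame of compartment between -0.004 and 0.048 m and x of remote_blue in the frame of compartment between -0.057 and 0.057 m and y of remote_blue in the frame of compartment between -0.066 and 0.066 m and z of remote_blue in the frame of compartment between -0.004 and 0.048 m and x of remote_red in the frame of compartment between -0.057 and 0.057 m and y of remote_red in the frame of compartment between -0.066 and 0.066 m and z of remote_red in the frame of compartment between -0.004 and 0.048 m and x of remote_yellow in the frame of compartment between -0.057 and 0.057 m and y of remote_yellow in the frame of compartment between -0.066 and 0.066 m and z of remote_yellow in the frame of compartment between -0.004 and 0.048 m and x of remote_green in the frame of compartment between -0.057 and 0.057 m and y of remote_green in the frame of compartment between -0.066 and 0.066 m and z of remote_green in the frame of compartment between -0.004 and 0.048 m), for 0.2 s.
4. the cover is fully shut over them and its tab has sprung up (all of step 3 and value of joint cover below 0.004 m and value of joint tab below 0.002 m), for 0.2 s.
At the end, for the whole second after the job is handed in: every fob and remote present lies at rest in the compartment, the cover is shut to within 4 mm, the tab is up to within 2 mm, and the bolt is home to within 4 mm (all of step 4 and value of joint bolt below 0.004 m and linear speed of each of fob_black, remote_grey, remote_blue, remote_red, remote_yellow, remote_green below 0.02 m/s); the robot touches nothing.
It fails at once if the wedge, tin, coaster, pen, glasses case or mug is moved by more than 4 cm (distance of any of wedge, mint_tin, coaster, pen, glasses_case, mug from where it was at the start of the episode above 0.04 m).
Of fob_black, remote_grey, remote_blue, remote_red, remote_yellow, remote_green only 4 to 6 are there at a start; the rules pass over those that are not, and their reading is None.
At some moment in a run one of fob_black, remote_grey, remote_blue, remote_red, remote_yellow, remote_green may be knocked a few centimetres aside while the robot is not near it.
Once in a run the grip may slacken for a moment while it holds something.
It also fails if it takes over 210 s, if anything falls off the work surface, if the arm or the gripper's body presses on something with over 40 N, if the wrist force passes 120 N, or if a joint passes its speed limit or range.

## Working session

There is one attempt and no reset: what is moved stays moved. The work goes in short steps, Python scripts to look and compute and a tool call to move; the robot and the scene stay as the last step left them, time stands still between calls to the robot, and variables do not carry over. Pictures are saved under pics/ and viewed, at most 14 in all, crops included, and the job is handed in when it is done.

Besides the shell and the picture viewer there is one more tool, called after "Call:" as name(argument=value, ...), one argument or row to a line, values as JSON. step_arm: Moves the arm, as the interface text tells. Its arguments: {"type":"object","properties":{"series":{"type":"array"},"force":{"type":"number"}},"required":["series"]}

```bash
mkdir -p pics; cat > h.py <<'E'
import numpy as np,cv2
from plant import r
def snap(n):
    p,d=r.snapshot(n); return p,d
def world(n,d,u,v,z=None):
    c=r.get_calibration(n);K=np.array(c["intrinsics"]);T=np.array(c["pose"])
    ray=np.array([(u-K[0,2])/K[0,0],-(v-K[1,2])/K[1,1],-1.])
    if z is None: return T[:3,:3]@(ray*d[int(v),int(u)])+T[:3,3]
    w=T[:3,:3]@ray; return T[:3,3]+w*(z-T[2,3])/w[2]
def cloud(n,d):
    c=r.get_calibration(n);K=np.array(c["intrinsics"]);T=np.array(c["pose"])
    v,u=np.mgrid[:480,:640]
    P=np.stack([(u-K[0,2])/K[0,0]*d,-(v-K[1,2])/K[1,1]*d,-d],-1)
    return P@T[:3,:3].T+T[:3,3]
E
python3 - <<'E'
from h import *
for n in("scene","top"):
    p,d=snap(n);cv2.imwrite(f"pics/{n}0.png",p);np.save(f"{n}0.npy",d)
    c=r.get_calibration(n);print(c)
s=r.get_state();print(s["clock"],s["tool_pos"],s["eef_rot"],s["contact_force"],s["opening"])
E
```

```text
{'intrinsics': array([[579.47942491,   0.        , 325.58898128],
       [  0.        , 579.47942491, 241.27371876],
       [  0.        ,   0.        ,   1.        ]]), 'pose': array([[-0.79940187, -0.47823594,  0.36365785,  0.92475301],
       [ 0.60066797, -0.64871835,  0.46729272,  0.57429557],
       [ 0.01243535,  0.5919923 ,  0.80584768,  1.15277126],
       [ 0.        ,  0.        ,  0.        ,  1.        ]])}
{'intrinsics': array([[557.11601128,   0.        , 310.9793168 ],
       [  0.        , 557.11601128, 239.37468549],
       [  0.        ,   0.        ,   1.        ]]), 'pose': array([[ 1.74286076e-03,  9.92659460e-01, -1.20930385e-01,
         2.74790091e-01],
       [-9.99998439e-01,  1.76518984e-03,  7.75185962e-05,
        -3.84410284e-02],
       [ 2.90414655e-04,  1.20930061e-01,  9.92660987e-01,
         1.43740731e+00],
       [ 0.00000000e+00,  0.00000000e+00,  0.00000000e+00,
         1.00000000e+00]])}
0.1 [0.14045937 0.60844761 0.23800792] [ 1.13119281e-01  9.93581093e-01 -7.98669756e-04 -3.95616871e-05] [ 0.22320207  0.22656304 -0.09173956] 1.0027033010975814
```

View pics/top0.png

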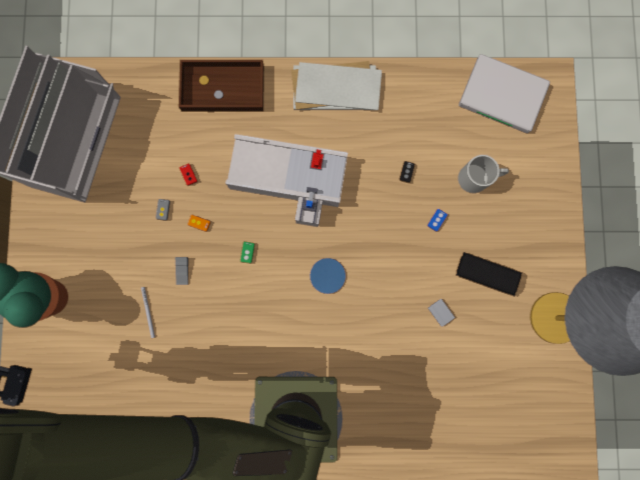

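View pics/scene0.png

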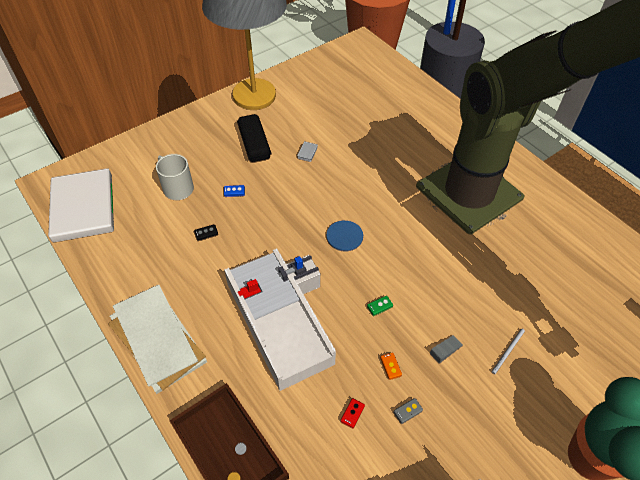

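Top view: candidates are red (188,174), grey with yellow buttons (163,210), green (248,252), black (407,172) and blue (438,220). The orange one at (199,223) is the look-alike and stays. No yellow is visible. I'll measure these and confirm them in an enlarged crop.

```bash
cat >> h.py <<'E'
SEED={"black":(407,172),"grey":(163,210),"blue":(438,220),"red":(188,174),"green":(248,252),"orange":(199,223)}
def items(p,d,zlo=0.006,zhi=0.022,area=(60,700)):
    P=cloud("top",d); m=((P[...,2]>zlo)&(P[...,2]<zhi)&(d>0)).astype(np.uint8)
    n,l,st,ce=cv2.connectedComponentsWithStats(m)
    for i in range(1,n):
        if not area[0]<st[i,4]<area[1]: continue
        q=P[l==i][:,:2]*1000
        (cx,cy),(w,h),a=cv2.minAreaRect(q.astype(np.float32))
        if w<h: a+=90
        a=(a+90)%180-90
        print(ce[i].round(),"xy",round(cx),round(cy),"size",round(max(w,h)),round(min(w,h)),"long axis deg",round(a,1),"bgr",p[l==i].mean(0).round())
E
python3 - <<'E'
from h import *
p=cv2.imread("pics/top0.png");d=np.load("top0.npy")
items(p,d)
P=cloud("top",d)
R=np.zeros(d.shape,bool);R[130:232,220:352]=1
m=R&(P[...,2]>.058-.006)&(P[...,2]<.075)
hsv=cv2.cvtColor(p,cv2.COLOR_BGR2HSV)
w=R&(P[...,2]>.03)
q=P[w];print("zhist",np.histogram(q[:,2],bins=np.arange(.03,.12,.004)))
mm=R&(P[...,2]>.0625)&(P[...,2]<.072)
print(cv2.minAreaRect((P[mm][:,:2]*1000).astype(np.float32)))
red=R&(hsv[...,1]>150)&((hsv[...,0]<8)|(hsv[...,0]>172))&(P[...,2]>.075)
blu=R&(hsv[...,1]>120)&(abs(hsv[...,0]-112)<15)&(P[...,2]>.09)
for k in(red,blu): print(k.sum(),P[k].mean(0)*1000,np.argwhere(k).mean(0),P[k][:,2].max())
a=cv2.resize(p[120:320,130:470],None,fx=2.3,fy=2.3,interpolation=cv2.INTER_CUBIC);cv2.imwrite("pics/crop0.png",a)
E
```

```text
[112. 107.] xy 801 490 size 75 16 long axis deg -20.5 bgr [ 93.  95. 100.]
[491. 118.] xy 771 -517 size 199 22 long axis deg 62.4 bgr [ 89. 105. 104.]
[224. 109.] xy 794 197 size 224 27 long axis deg -83.1 bgr [19. 29. 44.]
[ 97. 154.] xy 674 523 size 111 18 long axis deg -15.6 bgr [101. 103. 109.]
[406. 172.] xy 629 -289 size 56 32 long axis deg -16.4 bgr [53. 58. 64.]
[187. 174.] xy 621 288 size 59 34 long axis deg 24.8 bgr [ 34.  43. 166.]
[481. 172.] xy 628 -480 size 66 28 long axis deg 40.4 bgr [113. 118. 120.]
[464. 185.] xy 595 -440 size 72 26 long axis deg 38.9 bgr [104. 115. 125.]
[162. 209.] xy 527 349 size 54 31 long axis deg -8.7 bgr [106. 120. 126.]
[437. 220.] xy 501 -364 size 58 30 long axis deg -32.4 bgr [165. 107.  78.]
[198. 223.] xy 492 252 size 55 32 long axis deg 71.5 bgr [ 19. 116. 190.]
[247. 252.] xy 415 128 size 54 34 long axis deg -12.6 bgr [ 90. 141.  78.]
[181. 271.] xy 369 295 size 72 36 long axis deg 1.6 bgr [113. 116. 118.]
[147. 311.] xy 262 379 size 131 12 long axis deg 13.1 bgr [144. 146. 154.]
[440. 312.] xy 261 -369 size 65 47 long axis deg 38.0 bgr [148. 146. 148.]
zhist (array([  26,   45,   90,  633, 1156,  653,  728, 1424,  973,  497,  128,
         67,   38,   32,   18,    4,    5,   17,   10,    3,    0,    0]), array([0.03 , 0.034, 0.038, 0.042, 0.046, 0.05 , 0.054, 0.058, 0.062,
       0.066, 0.07 , 0.074, 0.078, 0.082, 0.086, 0.09 , 0.094, 0.098,
       0.102, 0.106, 0.11 , 0.114, 0.118]))
((594.4663696289062, 29.76922607421875), (289.44390869140625, 190.4563446044922), 80.59622955322266)
48 [636.04634438 -50.07519853  84.65557202] [161.02083333 315.75      ] 0.09277484053913887
3 [526.64067863 -29.49790409  97.61647686] [203.33333333 307.33333333] 0.10214160487457624
```

View pics/crop0.png

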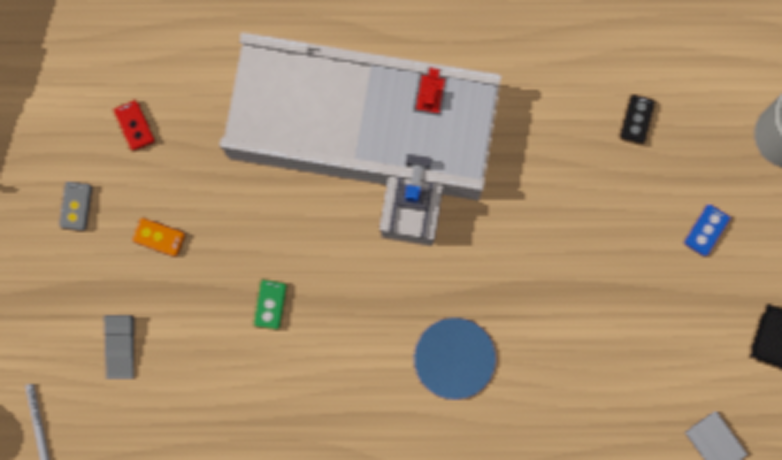

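The crop confirms the five: fob_black, remote_grey (yellow buttons), blue, red and green. The orange one is left alone. Box centre is about (625, 25) mm with its y axis at 80.6°, and the knob is near (526, -30). Moving above the knob.

Call:
step_arm(
  series=[
    [15,-25,0,0,0,0.003,0.3],
    [15,-25,0,0,0,0.003,0.3],
    [15,-25,0,0,0,0.003,0.3],
    [15,-25,0,0,0,0.003,0.3],
    [15,-25,0,0,0,0.003,0.3],
    [15,-25,0,0,0,0.003,0.3],
    [15,-25,0,0,0,0.003,0.3],
    [15,-25,0,0,0,0.003,0.3],
    [15,-25,0,0,0,0.003,0.3],
    [15,-25,0,0,0,0.003,0.3],
    [15,-25,0,0,0,0.003,0.3],
    [15,-25,0,0,0,0.003,0.3],
    [15,-25,0,0,0,0.003,0.3],
    [15,-25,0,0,0,0.003,0.3],
    [15,-25,0,0,0,0.003,0.3],
    [15,-25,0,0,0,0.003,0.3],
    [15,-25,0,0,0,0.003,0.3],
    [15,-25,0,0,0,0.003,0.3],
    [15,-25,0,0,0,0.003,0.3],
    [15,-25,0,0,0,0.003,0.3],
  ],
)

```text
clock: 2.1
tool_pos: [0.4409, 0.1078, 0.2386]
eef_rot: [0.083, 0.997, -0.0, -0.0]
contact_force: [-0.1, 0.1, 0.1]
opening: 0.701
finger_force: 0.0
```

Call:
step_arm(
  series=[
    [16,-25,0,0,0,0.003,0.3],
    [16,-25,0,0,0,0,0.3],
    [16,-25,0,0,0,0,0.3],
    [16,-25,-10,0,0,0,0.3],
    [15,-25,-20,0,0,0,0.3],
    [7,-14,-20,0,0,0,0.3],
    [0,0,-20,0,0,0,0.3],
    [0,0,-10,0,0,0,0.3],
    [0,0,0,0,0,0,0.3],
    [0,0,0,0,0,0,0.3],
  ],
)

```text
clock: 3.1
tool_pos: [0.5266, -0.0293, 0.1592]
eef_rot: [0.081, 0.997, 0.0, 0.0]
contact_force: [0.7, -0.3, 0.9]
opening: 0.697
finger_force: 0.0
```

```bash
cat >> h.py <<'E'
def st():
    s=r.get_state();x,y,z,w=s["eef_rot"]
    from scipy.spatial.transform import Rotation as Ro
    M=Ro.from_quat(s["eef_rot"]).as_matrix();c=M[:,1]
    print("t",round(s["clock"],1),"tcp",np.round(np.array(s["tool_pos"])*1000,1),"closing deg",round(np.degrees(np.arctan2(c[1],c[0])),1),"z",M[:,2].round(3),"F",np.round(s["contact_force"],1),"op",round(s["opening"]*88,1),"ff",np.round(s["finger_force"],1))
E
python3 - <<'E'
from h import *
st()
p,d=snap("scene");cv2.imwrite("pics/s1.png",cv2.resize(p[180:420,200:400],None,fx=2.5,fy=2.5,interpolation=cv2.INTER_CUBIC))
E
```

```text
t 3.1 tcp [526.6 -29.3 159.2] closing deg 80.7 z [ 0.  0. -1.] F [ 0.7 -0.3  0.9] op 61.3 ff 0.0
```

View pics/s1.png

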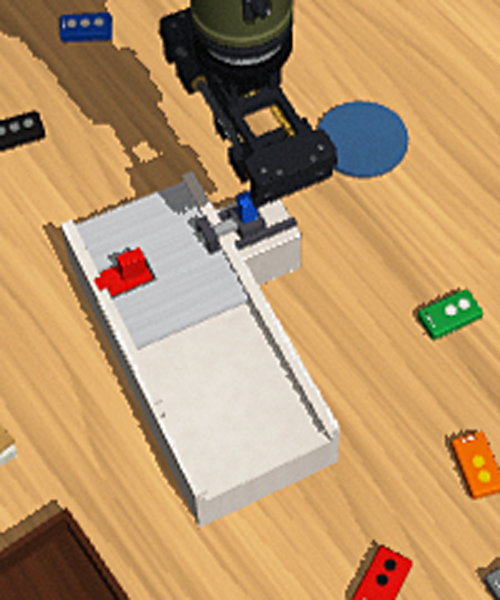

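The open fingers (crop 290,165) straddle the blue knob (crop 247,210), and the gripper's long side runs along box y. Descending, pinching, then drawing along box -x.

Call:
step_arm(
  series=[
    [0,0,-20,0,0,0,0.3],
    [0,0,-20,0,0,0,0.3],
    [0,0,-20,0,0,0,0.3],
    [0,0,-15,0,0,0,0.3],
    [0,0,-4,0,0,0,0.3],
    [0,0,0,0,0,0,1],
    [0,0,0,0,0,0,1],
    [0,0,0,0,0,0,1],
    [0,0,0,0,0,0,1],
    [0,0,0,0,0,0,1],
    [0,0,0,0,0,0,1],
    [0,0,0,0,0,0,1],
  ],
  force=25,
)

```text
clock: 4.35
tool_pos: [0.5262, -0.0327, 0.08]
eef_rot: [0.083, 0.997, -0.002, -0.0]
contact_force: [-0.7, -5.5, 2.1]
opening: 0.157
finger_force: 25.0
```

Call:
step_arm(
  series=[
    [-4,0.7,0,0,0,0,1],
    [-4,0.7,0,0,0,0,1],
    [-4,0.7,0,0,0,0,1],
    [-4,0.7,0,0,0,0,1],
    [-4,0.7,0,0,0,0,1],
    [-4,0.6,0,0,0,0,1],
    [-2,0.3,0,0,0,0,1],
    [0,0,0,0,0,0,1],
    [0,0,0,0,0,0,1],
    [0,0,0,0,0,0,1],
  ],
)

```text
clock: 5.35
tool_pos: [0.5016, -0.0285, 0.08]
eef_rot: [0.083, 0.997, -0.002, 0.001]
contact_force: [1.7, -6.2, 0.1]
opening: 0.152
finger_force: 25.0
```

Call:
step_arm(
  series=[
    [0,0,0,0,0,0,0.5],
    [0,0,0,0,0,0,0.5],
    [0,0,0,0,0,0,0.5],
    [0,0,25,0,0,0,0.5],
    [0,0,25,0,0,0,0.5],
    [23,-4,5,0,0,0,0.5],
    [23,-4,0,0,0,0,0.5],
    [23,-4,0,0,0,0,0.5],
    [23,-4,0,0,0,0,0.5],
    [23,-5,0,0,0,0,0.5],
    [23,-5,0,0,0,0,0.5],
    [0,0,0,0,0,0,0.5],
    [0,0,0,0,0,0,0.5],
  ],
)

```text
clock: 6.65
tool_pos: [0.6375, -0.051, 0.1342]
eef_rot: [0.082, 0.997, 0.0, -0.001]
contact_force: [0.1, -0.0, 0.1]
opening: 0.497
finger_force: 0.0
```

```bash
python3 - <<'E'
from h import *
st()
p,d=snap("scene");cv2.imwrite("pics/s2.png",cv2.resize(p[180:420,200:400],None,fx=2.5,fy=2.5,interpolation=cv2.INTER_CUBIC))
E
```

```text
t 6.7 tcp [637.5 -51.  134.2] closing deg 80.6 z [-0.002  0.001 -1.   ] F [ 0.1 -0.   0.1] op 43.7 ff 0.0
```

View pics/s2.png

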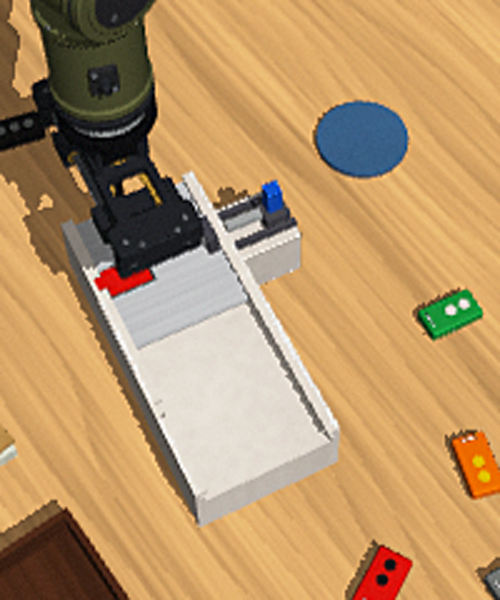

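The bolt is drawn (knob at crop 272,195) and the gripper is over the red rib. Pinching the rib and pressing.

Call:
step_arm(
  series=[
    [0,0,-20,0,0,0,0.5],
    [0,0,-20,0,0,0,0.5],
    [0,0,-15,0,0,0,0.5],
    [0,0,-6,0,0,0,0.5],
    [0,0,0,0,0,0,1],
    [0,0,0,0,0,0,1],
    [0,0,0,0,0,0,1],
    [0,0,0,0,0,0,1],
    [0,0,0,0,0,0,1],
    [0,0,0,0,0,0,1],
    [0,0,-4,0,0,0,1],
    [0,0,-4,0,0,0,1],
    [0,0,0,0,0,0,1],
    [0,0,0,0,0,0,1],
  ],
  force=40,
)

```text
clock: 8.1
tool_pos: [0.639, -0.0516, 0.0661]
eef_rot: [0.082, 0.997, 0.0, 0.0]
contact_force: [-0.6, -0.6, 5.6]
opening: 0.134
finger_force: 40.0
```

Call:
step_arm(
  series=[
    [0,0,-2,0,0,0,1],
    [0,0,-1,0,0,0,1],
    [0,0,0,0,0,0,1],
  ],
)

```text
clock: 8.4
tool_pos: [0.639, -0.0516, 0.0633]
eef_rot: [0.082, 0.997, 0.0, 0.001]
contact_force: [-1.6, -0.2, 7.7]
opening: 0.135
finger_force: 40.0
```

Call:
step_arm(
  series=[
    [0.8,4.9,0,0,0,0,1],
    [0.8,4.9,0,0,0,0,1],
    [0.8,4.9,0,0,0,0,1],
    [0,0,0,0,0,0,1],
    [0,0,0,0,0,0,1],
  ],
)

```text
clock: 8.9
tool_pos: [0.6415, -0.0363, 0.0635]
eef_rot: [0.082, 0.997, 0.0, 0.001]
contact_force: [-1.4, 1.2, 7.8]
opening: 0.137
finger_force: 40.0
```

Call:
step_arm(
  series=[
    [1.6,9.9,0,0,0,0,1],
    [1.6,9.9,0,0,0,0,1],
    [1.6,9.9,0,0,0,0,1],
    [1.6,9.9,0,0,0,0,1],
    [1.6,9.9,0,0,0,0,1],
    [1.6,9.9,0,0,0,0,1],
    [1.6,9.9,0,0,0,0,1],
    [1.6,9.9,0,0,0,0,1],
    [1.6,9.9,0,0,0,0,1],
    [1.6,9.9,0,0,0,0,1],
    [1.6,9.9,0,0,0,0,1],
    [1.6,9.9,0,0,0,0,1],
    [0.2,1,0,0,0,0,1],
    [0,0,0,0,0,0,1],
    [0,0,0,0,0,0,1],
  ],
)

```text
clock: 10.4
tool_pos: [0.6612, 0.0816, 0.0635]
eef_rot: [0.082, 0.997, -0.001, 0.001]
contact_force: [0.7, -2.4, 6.6]
opening: 0.134
finger_force: 40.0
```

Call:
step_arm(
  series=[
    [0,0,0,0,0,0,0.4],
    [0,0,0,0,0,0,0.4],
    [0,0,0,0,0,0,0.4],
    [0,0,30,0,0,0,0.4],
    [0,0,30,0,0,0,0.4],
    [-30,6,26,0,0,0,0.4],
    [-30,6,0,0,0,0,0.4],
    [-30,6,0,0,0,0,0.4],
    [-30,6,0,0,0,-0.02,0.4],
    [-30,6,0,0,0,-0.02,0.4],
    [-30,6,0,0,0,-0.016,0.4],
    [-30,6,0,0,0,0,0.4],
    [-30,4,0,0,0,0,0.4],
    [-6,0,0,0,0,0,0.4],
    [0,0,0,0,0,0,0.4],
    [0,0,0,0,0,0,0.4],
  ],
)

```text
clock: 12.0
tool_pos: [0.416, 0.1292, 0.1488]
eef_rot: [0.11, 0.994, 0.001, 0.001]
contact_force: [0.0, -0.2, -0.2]
opening: 0.6
finger_force: 0.0
```

```bash
python3 - <<'E'
from h import *
st()
p,d=snap("scene");cv2.imwrite("pics/s3.png",cv2.resize(p[140:440,100:460],None,fx=2,fy=2,interpolation=cv2.INTER_CUBIC))
p,d=snap("top");items(p,d,area=(200,420))
P=cloud("top",d);hsv=cv2.cvtColor(p,cv2.COLOR_BGR2HSV)
k=(hsv[...,1]>150)&((hsv[...,0]<8)|(hsv[...,0]>172))&(P[...,2]>.06)
k[:, :200]=0
print("tab",k.sum(),P[k].mean(0)*1000,np.percentile(P[k][:,2],[50,95,100]))
E
```

```text
t 12.0 tcp [416.  129.2 148.8] closing deg 77.4 z [ 0.002  0.001 -1.   ] F [ 0.  -0.2 -0.2] op 52.8 ff 0.0
[406. 171.] xy 627 -288 size 55 32 long axis deg -12.6 bgr [61. 66. 71.]
[187. 174.] xy 620 287 size 58 33 long axis deg 24.5 bgr [ 41.  51. 183.]
[162. 209.] xy 527 350 size 55 33 long axis deg -7.7 bgr [120. 135. 141.]
[437. 220.] xy 502 -364 size 58 32 long axis deg -32.1 bgr [182. 120.  88.]
[440. 312.] xy 263 -368 size 60 45 long axis deg 35.2 bgr [164. 163. 165.]
tab 125 [665.63828229  79.62369033  72.84087793] [0.06730222 0.08950885 0.09376367]
```

View pics/s3.png

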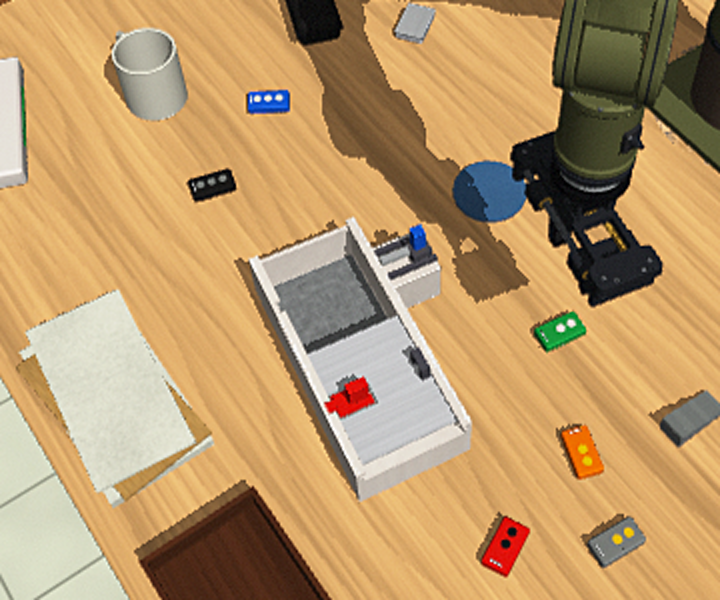

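The cover is over the deck with its tab up and the compartment is empty, with a grey lining. The green remote (crop 560,330) lies under the gripper. Picking it.

Call:
step_arm(
  series=[
    [0,0,-30,0,0,0,0.4],
    [0,0,-30,0,0,0,0.4],
    [0,0,-30,0,0,0,0.4],
    [0,0,-30,0,0,0,0.4],
    [0,0,-18,0,0,0,0.4],
    [0,0,-7,0,0,0,0.4],
    [0,0,0,0,0,0,1],
    [0,0,0,0,0,0,1],
    [0,0,0,0,0,0,1],
    [0,0,0,0,0,0,1],
    [0,0,0,0,0,0,1],
    [0,0,30,0,0,0,1],
    [0,0,40,0,0,0,1],
    [0,0,40,0,0,0,1],
    [0,0,35,0,0,0,1],
  ],
  force=30,
)

```text
clock: 13.6
tool_pos: [0.4181, 0.1284, 0.1834]
eef_rot: [0.11, 0.994, -0.003, -0.003]
contact_force: [0.6, -0.2, -0.2]
opening: 0.004
finger_force: 0.0
```

Opening 0 and a final z of 183 instead of 149: the descent rows were cut by the speed limit, so the fingers closed above the remote. Going again with smaller rows.

Call:
step_arm(
  series=[
    [-1,0,-18,0,0,0,0.4],
    [-1,0,-18,0,0,0,0.4],
    [0,0,-18,0,0,0,0.4],
    [0,0,-18,0,0,0,0.4],
    [0,0,-18,0,0,0,0.4],
    [0,0,-18,0,0,0,0.4],
    [0,0,-18,0,0,0,0.4],
    [0,0,-18,0,0,0,0.4],
    [0,0,0,0,0,0,0.4],
  ],
)

```text
clock: 14.5
tool_pos: [0.4158, 0.1285, 0.0361]
eef_rot: [0.109, 0.994, -0.005, -0.004]
contact_force: [0.1, 0.5, -0.3]
opening: 0.6
finger_force: 0.0
```

Call:
step_arm(
  series=[
    [0,0,-15,0,0,0,0.4],
    [0,0,-12,0,0,0,0.4],
    [0,0,-5,0,0,0,0.4],
    [0,0,0,0,0,0,1],
    [0,0,0,0,0,0,1],
    [0,0,0,0,0,0,1],
    [0,0,0,0,0,0,1],
    [0,0,0,0,0,0,1],
    [0,0,10,0,0,0,1],
    [0,0,15,0,0,0,1],
    [0,0,20,0,0,0,1],
    [0,0,20,0,0,0,1],
    [0,0,20,0,0,0,1],
    [0,0,20,0,0,0,1],
    [0,0,20,0,0,0,1],
    [0,0,0,0,0,0,1],
  ],
  force=30,
)

```text
clock: 16.1
tool_pos: [0.4173, 0.128, 0.1413]
eef_rot: [0.11, 0.994, -0.005, -0.004]
contact_force: [-0.7, 0.8, 0.1]
opening: 0.005
finger_force: 0.0
```

```bash
python3 - <<'E'
from h import *
st();print(r.get_state()["q"])
p,d=snap("scene");cv2.imwrite("pics/s4.png",cv2.resize(p[200:400,300:500],None,fx=2.5,fy=2.5,interpolation=cv2.INTER_CUBIC))
E
```

```text
t 16.1 tcp [417.3 128.  141.3] closing deg 77.4 z [-0.008 -0.01  -1.   ] F [-0.7  0.8  0.1] op 0.4 ff 0.0
[-0.04471923  0.69217684 -0.57789894  2.18739416  0.81942153  0.50374034
  0.08346134]
```

View pics/s4.png

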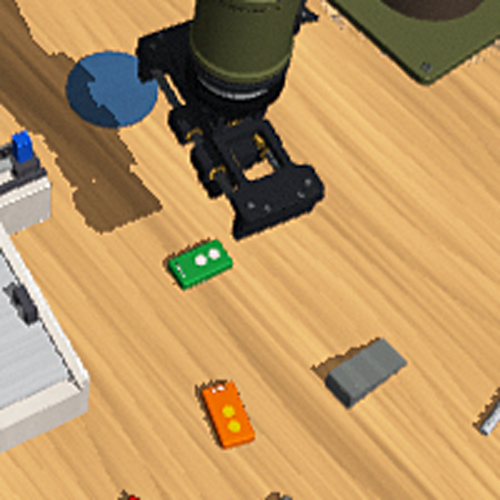

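The green remote (crop 200,262) is still there, so the bottom wasn't reached. Descending and checking before closing.

Call:
step_arm(
  series=[
    [-1,0,-15,0,0,0,0.4],
    [-1,0,-15,0,0,0,0.4],
    [0,0,-15,0,0,0,0.4],
    [0,0,-15,0,0,0,0.4],
    [0,0,-15,0,0,0,0.4],
    [0,0,-15,0,0,0,0.4],
    [0,0,-15,0,0,0,0.4],
    [0,0,-10,0,0,0,0.4],
    [0,0,-10,0,0,0,0.4],
    [0,0,-5,0,0,0,0.4],
    [0,0,0,0,0,0,0.4],
    [0,0,0,0,0,0,0.4],
  ],
)

```text
clock: 17.35
tool_pos: [0.4147, 0.1276, 0.0117]
eef_rot: [0.109, 0.994, -0.006, -0.004]
contact_force: [-0.3, 0.4, 0.4]
opening: 0.598
finger_force: 0.0
```

```bash
python3 - <<'E'
from h import *
st();print(r.get_state()["q"])
E
```

```text
t 17.4 tcp [414.7 127.6  11.7] closing deg 77.4 z [-0.01  -0.011 -1.   ] F [-0.3  0.4  0.4] op 52.6 ff 0.0
[-0.28605889  0.93331047 -0.1993859   2.25193632  1.69052216  0.16736481
 -0.74854659]
```

Call:
step_arm(
  series=[
    [0,0,-2,0,0,0,0.4],
    [0,0,-2,0,0,0,0.4],
    [0,0,-2,0,0,0,0.4],
    [0,0,-2,0,0,0,0.4],
    [0,0,0,0,0,0,0.4],
    [0,0,0,0,0,0,0.4],
  ],
)

```text
clock: 17.95
tool_pos: [0.4154, 0.1278, 0.0042]
eef_rot: [0.11, 0.994, -0.006, -0.004]
contact_force: [-0.3, 0.4, -0.2]
opening: 0.6
finger_force: 0.0
```

Call:
step_arm(
  series=[
    [0,0,0,0,0,0,1],
    [0,0,0,0,0,0,1],
    [0,0,0,0,0,0,1],
    [0,0,0,0,0,0,1],
    [0,0,0,0,0,0,1],
    [0,0,5,0,0,0,1],
    [0,0,5,0,0,0,1],
    [0,0,10,0,0,0,1],
    [0,0,10,0,0,0,1],
    [0,0,15,0,0,0,1],
    [0,0,15,0,0,0,1],
    [0,0,15,0,0,0,1],
    [0,0,15,0,0,0,1],
    [0,0,15,0,0,0,1],
    [0,0,15,0,0,0,1],
    [5,0,15,0,0,0,1],
    [10,0,15,0,0,0,1],
    [0,0,0,0,0,0,1],
  ],
  force=30,
)

```text
clock: 19.75
tool_pos: [0.4324, 0.1283, 0.1551]
eef_rot: [0.11, 0.994, -0.004, -0.002]
contact_force: [-0.0, 0.4, -0.3]
opening: 0.337
finger_force: 29.6
```

Green is held (30 mm). Compartment centre ≈ (613, -47). Taking green to slot (583, -68).

Call:
step_arm(
  series=[
    [15,-19,0,0,0,0.006,1],
    [15,-19,0,0,0,0.006,1],
    [15,-19,0,0,0,0.006,1],
    [15,-19,0,0,0,0.006,1],
    [15,-20,0,0,0,0.006,1],
    [15,-20,0,0,0,0.006,1],
    [15,-20,0,0,0,0.006,1],
    [15,-20,0,0,0,0.006,1],
    [15,-20,0,0,0,0.006,1],
    [16,-20,0,0,0,0.002,1],
    [0,0,0,0,0,0,1],
    [0,0,0,0,0,0,1],
  ],
)

```text
clock: 20.95
tool_pos: [0.5805, -0.0681, 0.1526]
eef_rot: [0.082, 0.997, -0.006, -0.004]
contact_force: [-0.7, 0.2, -0.5]
opening: 0.339
finger_force: 29.6
```

Down to z ≈ 28, release, lift, and off towards grey (527,349).

Call:
step_arm(
  series=[
    [2,0,-25,0,0,0,1],
    [0,0,-25,0,0,0,1],
    [0,0,-25,0,0,0,1],
    [0,0,-25,0,0,0,1],
    [0,0,-18,0,0,0,1],
    [0,0,-6,0,0,0,1],
    [0,0,0,0,0,0,1],
    [0,0,0,0,0,0,0.54],
    [0,0,0,0,0,0,0.54],
    [0,0,0,0,0,0,0.54],
    [0,0,25,0,0,0,0.54],
    [0,0,30,0,0,0,0.54],
    [0,0,30,0,0,0,0.5],
    [0,0,35,0,0,0,0.4],
    [0,0,0,0,0,0,0.4],
  ],
)

```text
clock: 22.45
tool_pos: [0.5865, -0.0675, 0.1547]
eef_rot: [0.082, 0.997, -0.005, 0.001]
contact_force: [1.1, 0.4, -0.2]
opening: 0.6
finger_force: 0.0
```

Call:
step_arm(
  series=[
    [-3,24,0,0,0,0,0.4],
    [-3,24,0,0,0,0,0.4],
    [-3,24,0,0,0,0,0.4],
    [-3,24,0,0,0,0,0.4],
    [-3,24,0,0,0,0,0.4],
    [-3,24,0,0,0,0,0.4],
    [-3,24,0,0,0,0,0.4],
    [-3,24,0,0,0,0,0.4],
    [-3,24,0,0,0,0,0.4],
    [-3,24,0,0,0,0,0.4],
    [-3,24,0,0,0,0,0.4],
    [-3,24,0,0,0,0,0.4],
    [-4,24,0,0,0,0,0.4],
    [-4,24,0,0,0,0,0.4],
    [-4,24,0,0,0,0,0.4],
    [-4,24,0,0,0,0,0.4],
    [-2,24,0,0,0,0,0.4],
    [0,9,0,0,0,0.01,0.4],
    [0,0,0,0,0,0,0.4],
  ],
)

```text
clock: 24.35
tool_pos: [0.5289, 0.3499, 0.1495]
eef_rot: [0.075, 0.997, -0.006, -0.003]
contact_force: [-0.1, -0.5, 0.2]
opening: 0.6
finger_force: 0.0
```

```bash
python3 - <<'E'
from h import *
st()
p,d=snap("top");items(p,d,area=(200,420))
cv2.imwrite("pics/t5.png",cv2.resize(p[120:280,140:460],None,fx=2.4,fy=2.4,interpolation=cv2.INTER_CUBIC))
E
```

```text
t 24.4 tcp [528.9 349.9 149.5] closing deg 81.3 z [-0.008 -0.011 -1.   ] F [-0.1 -0.5  0.2] op 52.8 ff 0.0
[ 92. 112.] xy 786 536 size 107 35 long axis deg -17.5 bgr [108. 109. 114.]
[327. 164.] xy 641 -75 size 88 49 long axis deg 79.8 bgr [131. 130. 131.]
[406. 172.] xy 627 -288 size 55 32 long axis deg -18.5 bgr [63. 68. 74.]
[321. 185.] xy 591 -59 size 89 56 long axis deg 89.9 bgr [112. 142.  97.]
[437. 220.] xy 500 -364 size 55 33 long axis deg -35.3 bgr [167. 110.  80.]
[181. 271.] xy 367 294 size 68 31 long axis deg -0.9 bgr [131. 133. 135.]
[441. 313.] xy 261 -368 size 64 42 long axis deg 34.7 bgr [112. 110. 112.]
```

View pics/t5.png

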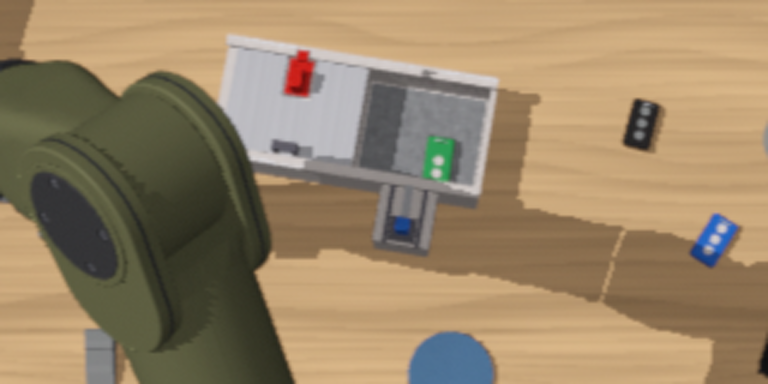

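Green lies in the compartment (crop 438,158). Picking grey below.

Call:
step_arm(
  series=[
    [-2,0,-20,0,0,0,0.4],
    [0,0,-20,0,0,0,0.4],
    [0,0,-20,0,0,0,0.4],
    [0,0,-20,0,0,0,0.4],
    [0,0,-20,0,0,0,0.4],
    [0,0,-20,0,0,0,0.4],
    [0,0,-15,0,0,0,0.4],
    [0,0,-9,0,0,0,0.4],
    [0,0,0,0,0,0,0.4],
  ],
)

```text
clock: 25.3
tool_pos: [0.5272, 0.3474, 0.0046]
eef_rot: [0.077, 0.997, -0.007, -0.004]
contact_force: [0.6, 0.4, -0.7]
opening: 0.601
finger_force: 0.0
```

Call:
step_arm(
  series=[
    [0,0,0,0,0,0,1],
    [0,0,0,0,0,0,1],
    [0,0,0,0,0,0,1],
    [0,0,0,0,0,0,1],
    [0,0,0,0,0,0,1],
    [0,0,10,0,0,0,1],
    [0,0,20,0,0,0,1],
    [0,0,20,0,0,0,1],
    [0,0,25,0,0,0,1],
    [0,0,25,0,0,0,1],
    [0,0,25,0,0,0,1],
    [0,0,22,0,0,0,1],
    [0,0,0,0,0,0,1],
  ],
  force=30,
)

```text
clock: 26.6
tool_pos: [0.5287, 0.3507, 0.1573]
eef_rot: [0.077, 0.997, -0.003, -0.001]
contact_force: [-0.4, -0.6, -0.7]
opening: 0.336
finger_force: 29.8
```

Call:
step_arm(
  series=[
    [6,-24,0,0,0,0,1],
    [6,-24,0,0,0,0,1],
    [6,-24,0,0,0,0,1],
    [6,-24,0,0,0,0,1],
    [6,-24,0,0,0,0,1],
    [6,-24,0,0,0,0,1],
    [6,-24,0,0,0,0,1],
    [6,-24,0,0,0,0,1],
    [6,-24,0,0,0,0,1],
    [6,-24,0,0,0,0,1],
    [6,-24,0,0,0,0,1],
    [6,-24,0,0,0,0,1],
    [6,-24,0,0,0,0,1],
    [6,-24,0,0,0,0,1],
    [6,-24,0,0,0,0,1],
    [6,-24,0,0,0,0,1],
    [6,-24,0,0,0,0,1],
    [4,-19,0,0,0,0,1],
    [0,0,0,0,0,0,1],
  ],
)

```text
clock: 28.5
tool_pos: [0.6332, -0.0826, 0.1519]
eef_rot: [0.079, 0.997, -0.007, -0.004]
contact_force: [0.6, -1.2, -0.6]
opening: 0.336
finger_force: 29.8
```

Call:
step_arm(
  series=[
    [1,3,-25,0,0,0,1],
    [0,3,-25,0,0,0,1],
    [0,0,-25,0,0,0,1],
    [0,0,-25,0,0,0,1],
    [0,0,-18,0,0,0,1],
    [0,0,-6,0,0,0,1],
    [0,0,0,0,0,0,1],
    [0,0,0,0,0,0,0.54],
    [0,0,0,0,0,0,0.54],
    [0,0,0,0,0,0,0.54],
    [0,0,25,0,0,0,0.54],
    [0,0,30,0,0,0,0.54],
    [0,0,30,0,0,0,0.5],
    [0,0,35,0,0,0,0.4],
    [0,0,0,0,0,0,0.4],
  ],
)

```text
clock: 30.0
tool_pos: [0.6377, -0.0714, 0.1543]
eef_rot: [0.077, 0.997, -0.005, 0.001]
contact_force: [0.0, 0.8, 0.4]
opening: 0.596
finger_force: 0.0
```

Call:
step_arm(
  series=[
    [-1,-24,0,0,0,-0.02,0.4],
    [-1,-24,0,0,0,-0.02,0.4],
    [-1,-24,0,0,0,-0.02,0.4],
    [-1,-24,0,0,0,-0.02,0.4],
    [-1,-24,0,0,0,-0.02,0.4],
    [-1,-24,0,0,0,-0.02,0.4],
    [-1,-24,0,0,0,-0.005,0.4],
    [-2,-24,0,0,0,0,0.4],
    [-1,-24,0,0,0,0,0.4],
    [0,0,0,0,0,0,0.4],
    [0,0,0,0,0,0,0.4],
  ],
)

```text
clock: 31.1
tool_pos: [0.624, -0.2881, 0.1482]
eef_rot: [0.139, 0.99, -0.005, -0.004]
contact_force: [1.1, 0.5, -0.8]
opening: 0.597
finger_force: 0.0
```

```bash
python3 - <<'E'
from h import *
st()
p,d=snap("top");items(p,d,area=(150,420))
p,d=snap("scene");cv2.imwrite("pics/s6.png",cv2.resize(p[120:440,140:500],None,fx=1.85,fy=1.85,interpolation=cv2.INTER_CUBIC))
E
```

```text
t 31.1 tcp [ 624.  -288.1  148.2] closing deg 74.0 z [-0.009 -0.009 -1.   ] F [ 1.1  0.5 -0.8] op 52.5 ff 0.0
[220. 110.] xy 794 201 size 219 6 long axis deg 89.9 bgr [23. 34. 50.]
[311. 161.] xy 661 -44 size 140 72 long axis deg -65.8 bgr [106. 105. 107.]
[187. 174.] xy 622 287 size 59 33 long axis deg 19.7 bgr [ 41.  50. 182.]
[322. 184.] xy 598 -69 size 73 69 long axis deg 80.8 bgr [108. 140.  93.]
[405. 186.] xy 590 -282 size 57 30 long axis deg -16.3 bgr [61. 66. 72.]
[436. 220.] xy 499 -365 size 56 34 long axis deg -31.9 bgr [180. 119.  88.]
[198. 223.] xy 490 254 size 54 33 long axis deg 70.2 bgr [ 22. 130. 207.]
[181. 270.] xy 369 297 size 73 36 long axis deg -1.1 bgr [127. 129. 132.]
[147. 312.] xy 262 377 size 133 13 long axis deg 12.1 bgr [159. 161. 168.]
```

View pics/s6.png

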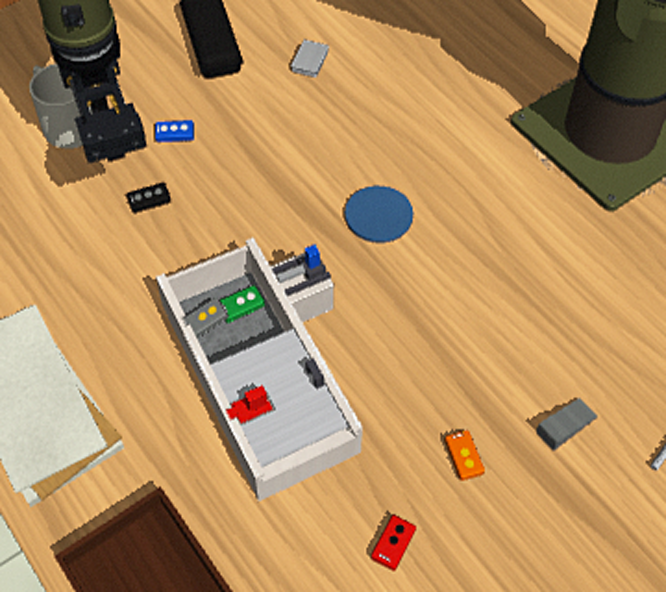

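Grey and green are both in the compartment. Black was knocked to (590,-282) (crop 148,197), with the same angle. Correcting.

Call:
step_arm(
  series=[
    [-17,3,0,0,0,0,0.4],
    [-16,3,0,0,0,0,0.4],
    [0,0,-20,0,0,0,0.4],
    [0,0,-20,0,0,0,0.4],
    [0,0,-20,0,0,0,0.4],
    [0,0,-20,0,0,0,0.4],
    [0,0,-20,0,0,0,0.4],
    [0,0,-20,0,0,0,0.4],
    [0,0,-15,0,0,0,0.4],
    [0,0,-8,0,0,0,0.4],
    [0,0,0,0,0,0,0.4],
  ],
)

```text
clock: 32.3
tool_pos: [0.5908, -0.2819, 0.0045]
eef_rot: [0.139, 0.99, -0.005, -0.005]
contact_force: [-0.1, 0.3, -0.8]
opening: 0.602
finger_force: 0.0
```

Call:
step_arm(
  series=[
    [0,0,0,0,0,0,1],
    [0,0,0,0,0,0,1],
    [0,0,0,0,0,0,1],
    [0,0,0,0,0,0,1],
    [0,0,0,0,0,0,1],
    [0,0,10,0,0,0,1],
    [0,0,20,0,0,0,1],
    [0,0,20,0,0,0,1],
    [0,0,25,0,0,0,1],
    [0,0,25,0,0,0,1],
    [0,0,25,0,0,0,1],
    [0,0,22,0,0,0,1],
    [0,0,0,0,0,0,1],
  ],
  force=30,
)

```text
clock: 33.6
tool_pos: [0.594, -0.2823, 0.1579]
eef_rot: [0.139, 0.99, -0.006, 0.0]
contact_force: [-0.3, 0.4, 0.2]
opening: 0.337
finger_force: 30.0
```

Call:
step_arm(
  series=[
    [0,24,0,0,0,0.02,1],
    [0,24,0,0,0,0.02,1],
    [0,24,0,0,0,0.02,1],
    [0,24,0,0,0,0.02,1],
    [0,24,0,0,0,0.02,1],
    [0,24,0,0,0,0.015,1],
    [0,24,0,0,0,0,1],
    [0,24,0,0,0,0,1],
    [0,24,0,0,0,0,1],
    [0,24,0,0,0,0,1],
    [0,20,0,0,0,0,1],
    [0,0,0,0,0,0,1],
    [0,0,0,0,0,0,1],
  ],
)

```text
clock: 34.9
tool_pos: [0.5913, -0.023, 0.1527]
eef_rot: [0.081, 0.997, -0.006, -0.003]
contact_force: [0.1, 0.1, -1.2]
opening: 0.339
finger_force: 30.0
```

Release at z ≈ 28, then on to blue (500,-364), closing angle 57°.

Call:
step_arm(
  series=[
    [0,0,-25,0,0,0,1],
    [0,0,-25,0,0,0,1],
    [0,0,-25,0,0,0,1],
    [0,0,-25,0,0,0,1],
    [0,0,-18,0,0,0,1],
    [0,0,-6,0,0,0,1],
    [0,0,0,0,0,0,1],
    [0,0,0,0,0,0,0.54],
    [0,0,0,0,0,0,0.54],
    [0,0,0,0,0,0,0.54],
    [0,0,25,0,0,0,0.54],
    [0,0,30,0,0,0,0.54],
    [0,0,30,0,0,0,0.5],
    [0,0,35,0,0,0,0.4],
    [0,0,0,0,0,0,0.4],
  ],
)

```text
clock: 36.4
tool_pos: [0.5945, -0.0212, 0.1537]
eef_rot: [0.082, 0.997, -0.005, 0.001]
contact_force: [0.7, 0.1, -1.1]
opening: 0.599
finger_force: 0.0
```

Call:
step_arm(
  series=[
    [-6,-22,0,0,0,-0.03,0.4],
    [-6,-22,0,0,0,-0.03,0.4],
    [-6,-22,0,0,0,-0.03,0.4],
    [-6,-22,0,0,0,-0.03,0.4],
    [-6,-22,0,0,0,-0.03,0.4],
    [-6,-22,0,0,0,-0.03,0.4],
    [-6,-22,0,0,0,-0.03,0.4],
    [-6,-22,0,0,0,-0.03,0.4],
    [-6,-22,0,0,0,-0.03,0.4],
    [-6,-22,0,0,0,-0.03,0.4],
    [-6,-22,0,0,0,-0.03,0.4],
    [-6,-22,0,0,0,-0.03,0.4],
    [-6,-22,0,0,0,-0.03,0.4],
    [-6,-22,0,0,0,-0.01,0.4],
    [-6,-22,0,0,0,0,0.4],
    [-3,-12,0,0,0,0,0.4],
    [0,0,0,0,0,0,0.4],
    [0,0,0,0,0,0,0.4],
  ],
)

```text
clock: 38.2
tool_pos: [0.4988, -0.363, 0.1486]
eef_rot: [0.278, 0.961, -0.004, -0.004]
contact_force: [0.7, 0.5, -0.0]
opening: 0.599
finger_force: 0.0
```

```bash
python3 - <<'E'
from h import *
st()
p,d=snap("scene");cv2.imwrite("pics/s7.png",cv2.resize(p[120:360,140:400],None,fx=2.3,fy=2.3,interpolation=cv2.INTER_CUBIC))
hsv=cv2.cvtColor(p,cv2.COLOR_BGR2HSV);P=cloud("scene",d)
k=(hsv[...,1]>130)&(abs(hsv[...,0]-111)<12)&(P[...,2]>.004)&(P[...,2]<.03)&(P[...,1]<-.2)
print(k.sum(),cv2.minAreaRect((P[k][:,:2]*1000).astype(np.float32)))
E
```

```text
t 38.2 tcp [ 498.8 -363.   148.6] closing deg 57.8 z [-0.011 -0.006 -1.   ] F [ 0.7  0.5 -0. ] op 52.7 ff 0.0
39 ((438.2675476074219, -382.2872009277344), (187.4570770263672, 55.27387237548828), 15.519722938537598)
```

View pics/s7.png

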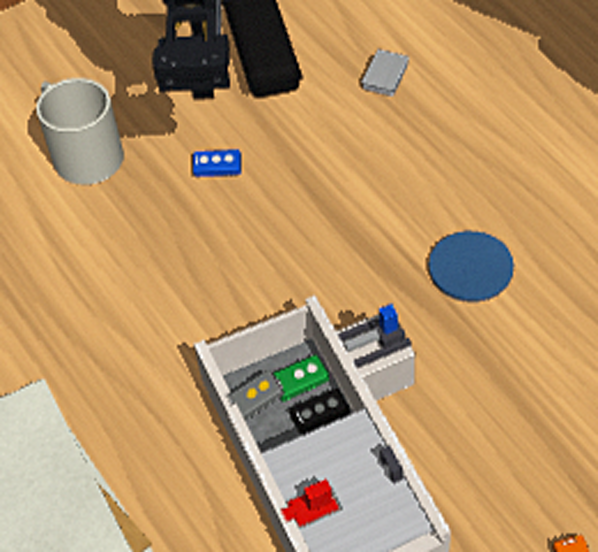

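Black is in too (crop 320,410). Blue is unmoved (crop 217,163). Picking it.

Call:
step_arm(
  series=[
    [1,0,-18,0,0,0,0.4],
    [0,0,-18,0,0,0,0.4],
    [0,0,-18,0,0,0,0.4],
    [0,0,-18,0,0,0,0.4],
    [0,0,-18,0,0,0,0.4],
    [0,0,-18,0,0,0,0.4],
    [0,0,-16,0,0,0,0.4],
    [0,0,-13,0,0,0,0.4],
    [0,0,-8,0,0,0,0.4],
    [0,0,0,0,0,0,0.4],
  ],
)

```text
clock: 39.25
tool_pos: [0.4989, -0.3639, 0.0026]
eef_rot: [0.278, 0.961, -0.005, -0.005]
contact_force: [0.1, 0.5, 0.1]
opening: 0.599
finger_force: 0.0
```

Call:
step_arm(
  series=[
    [0,0,0,0,0,0,1],
    [0,0,0,0,0,0,1],
    [0,0,0,0,0,0,1],
    [0,0,0,0,0,0,1],
    [0,0,0,0,0,0,1],
    [0,0,10,0,0,0,1],
    [0,0,20,0,0,0,1],
    [0,0,20,0,0,0,1],
    [0,0,20,0,0,0,1],
    [0,0,20,0,0,0,1],
    [0,0,20,0,0,0,1],
    [0,0,20,0,0,0,1],
    [0,0,17,0,0,0,1],
    [0,0,0,0,0,0,1],
  ],
  force=30,
)

```text
clock: 40.65
tool_pos: [0.5008, -0.3647, 0.1534]
eef_rot: [0.278, 0.961, -0.006, -0.002]
contact_force: [0.5, 0.1, -0.4]
opening: 0.341
finger_force: 30.0
```

Call:
step_arm(
  series=[
    [9,22,0,0,0,0.03,1],
    [9,22,0,0,0,0.03,1],
    [9,22,0,0,0,0.03,1],
    [9,22,0,0,0,0.03,1],
    [9,22,0,0,0,0.03,1],
    [9,22,0,0,0,0.03,1],
    [9,22,0,0,0,0.03,1],
    [9,22,0,0,0,0.03,1],
    [9,22,0,0,0,0.03,1],
    [9,22,0,0,0,0.03,1],
    [10,22,0,0,0,0.03,1],
    [10,22,0,0,0,0.03,1],
    [10,22,0,0,0,0.03,1],
    [10,22,0,0,0,0.01,1],
    [10,22,0,0,0,0,1],
    [0,5,0,0,0,0,1],
    [0,0,0,0,0,0,1],
    [0,0,0,0,0,0,1],
  ],
)

```text
clock: 42.45
tool_pos: [0.6386, -0.0312, 0.1501]
eef_rot: [0.082, 0.997, -0.007, -0.004]
contact_force: [-0.0, 0.1, -0.5]
opening: 0.335
finger_force: 30.0
```

Release; then to red (621,287), long axis ≈24°, so the closing angle is 114°.

Call:
step_arm(
  series=[
    [2,1,-25,0,0,0,1],
    [1,0,-25,0,0,0,1],
    [0,0,-25,0,0,0,1],
    [0,0,-25,0,0,0,1],
    [0,0,-16,0,0,0,1],
    [0,0,-6,0,0,0,1],
    [0,0,0,0,0,0,1],
    [0,0,0,0,0,0,0.54],
    [0,0,0,0,0,0,0.54],
    [0,0,0,0,0,0,0.54],
    [0,0,25,0,0,0,0.54],
    [0,0,30,0,0,0,0.54],
    [0,0,30,0,0,0,0.5],
    [0,0,35,0,0,0,0.4],
    [0,0,0,0,0,0,0.4],
  ],
)

```text
clock: 43.95
tool_pos: [0.6457, -0.027, 0.1543]
eef_rot: [0.082, 0.997, -0.005, 0.001]
contact_force: [0.2, -0.2, 0.4]
opening: 0.598
finger_force: 0.0
```

Call:
step_arm(
  series=[
    [-1,20,0,0,0,0.04,0.4],
    [-1,20,0,0,0,0.04,0.4],
    [-1,20,0,0,0,0.04,0.4],
    [-1,20,0,0,0,0.04,0.4],
    [-1,20,0,0,0,0.04,0.4],
    [-1,20,0,0,0,0.04,0.4],
    [-1,20,0,0,0,0.04,0.4],
    [-1,20,0,0,0,0.04,0.4],
    [-1,20,0,0,0,0.04,0.4],
    [-1,20,0,0,0,0.04,0.4],
    [-2,20,0,0,0,0.04,0.4],
    [-2,20,0,0,0,0.04,0.4],
    [-2,20,0,0,0,0.04,0.4],
    [-2,20,0,0,0,0.04,0.4],
    [-2,20,0,0,0,0.02,0.4],
    [-2,17,0,0,0,0,0.4],
    [0,0,0,0,0,0,0.4],
    [0,0,0,0,0,0,0.4],
  ],
)

```text
clock: 45.75
tool_pos: [0.6205, 0.2886, 0.1485]
eef_rot: [-0.207, 0.978, -0.007, -0.002]
contact_force: [0.3, -0.1, -0.0]
opening: 0.602
finger_force: 0.0
```

```bash
python3 - <<'E'
from h import *
st()
p,d=snap("scene")
hsv=cv2.cvtColor(p,cv2.COLOR_BGR2HSV);P=cloud("scene",d)
k=(hsv[...,1]>130)&((hsv[...,0]<6)|(hsv[...,0]>172))&(P[...,2]>.003)&(P[...,2]<.03)&(P[...,1]>.2)&(P[...,0]>.45)&(P[...,0]<.75)
print(k.sum(),cv2.minAreaRect((P[k][:,:2]*1000).astype(np.float32)))
cv2.imwrite("pics/s8.png",cv2.resize(p[220:440,180:440],None,fx=2.3,fy=2.3,interpolation=cv2.INTER_CUBIC))
E
```

```text
t 45.8 tcp [620.5 288.6 148.5] closing deg 113.9 z [-0.    -0.015 -1.   ] F [ 0.3 -0.1 -0. ] op 53.0 ff 0.0
363 ((622.435302734375, 285.05126953125), (54.502506256103516, 30.415414810180664), 24.4895076751709)
```

View pics/s8.png

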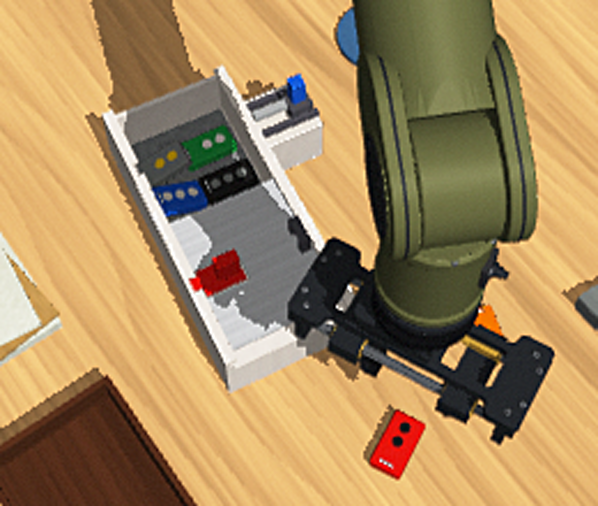

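Four lie in the compartment. Red is at (622,286) with long axis 24.5°, right under the gripper. Picking it.

Call:
step_arm(
  series=[
    [1,-1,-20,0,0,0,0.4],
    [0,0,-20,0,0,0,0.4],
    [0,0,-20,0,0,0,0.4],
    [0,0,-20,0,0,0,0.4],
    [0,0,-20,0,0,0,0.4],
    [0,0,-20,0,0,0,0.4],
    [0,0,-16,0,0,0,0.4],
    [0,0,-8,0,0,0,0.4],
    [0,0,0,0,0,0,0.4],
  ],
)

```text
clock: 46.7
tool_pos: [0.6208, 0.2875, 0.0033]
eef_rot: [-0.207, 0.978, -0.007, -0.002]
contact_force: [-0.9, 0.6, -0.6]
opening: 0.6
finger_force: 0.0
```

Call:
step_arm(
  series=[
    [0,0,0,0,0,0,1],
    [0,0,0,0,0,0,1],
    [0,0,0,0,0,0,1],
    [0,0,0,0,0,0,1],
    [0,0,0,0,0,0,1],
    [0,0,10,0,0,0,1],
    [0,0,20,0,0,0,1],
    [0,0,20,0,0,0,1],
    [0,0,20,0,0,0,1],
    [0,0,20,0,0,0,1],
    [0,0,20,0,0,0,1],
    [0,0,20,0,0,0,1],
    [0,0,17,0,0,0,1],
    [0,0,0,0,0,0,1],
  ],
  force=30,
)

```text
clock: 48.1
tool_pos: [0.6226, 0.289, 0.155]
eef_rot: [-0.207, 0.978, -0.006, 0.001]
contact_force: [-0.4, 0.3, 0.1]
opening: 0.339
finger_force: 30.0
```

Call:
step_arm(
  series=[
    [-0.5,-21,0,0,0,-0.037,1],
    [-0.5,-21,0,0,0,-0.037,1],
    [-0.5,-21,0,0,0,-0.037,1],
    [-0.5,-21,0,0,0,-0.037,1],
    [-0.5,-21,0,0,0,-0.037,1],
    [-0.5,-21,0,0,0,-0.037,1],
    [-0.5,-21,0,0,0,-0.037,1],
    [-0.5,-21,0,0,0,-0.037,1],
    [-0.5,-21,0,0,0,-0.037,1],
    [-0.5,-21,0,0,0,-0.037,1],
    [-0.5,-21,0,0,0,-0.037,1],
    [-0.5,-21,0,0,0,-0.037,1],
    [-0.5,-21,0,0,0,-0.037,1],
    [-0.5,-21,0,0,0,-0.037,1],
    [-0.5,-21,0,0,0,-0.037,1],
    [-0.5,-19,0,0,0,-0.025,1],
    [0,0,0,0,0,0,1],
    [0,0,0,0,0,0,1],
  ],
)

```text
clock: 49.9
tool_pos: [0.6133, -0.0458, 0.1514]
eef_rot: [0.081, 0.997, -0.005, -0.004]
contact_force: [-0.1, 0.3, 0.6]
opening: 0.333
finger_force: 30.0
```

Call:
step_arm(
  series=[
    [0,0,-25,0,0,0,1],
    [0,0,-25,0,0,0,1],
    [0,0,-25,0,0,0,1],
    [0,0,-25,0,0,0,1],
    [0,0,-16,0,0,0,1],
    [0,0,-6,0,0,0,1],
    [0,0,0,0,0,0,1],
    [0,0,0,0,0,0,0.54],
    [0,0,0,0,0,0,0.54],
    [0,0,0,0,0,0,0.54],
    [0,0,25,0,0,0,0.54],
    [0,0,30,0,0,0,0.54],
    [0,0,30,0,0,0,0.5],
    [0,0,35,0,0,0,0.4],
    [0,0,0,0,0,0,0.4],
  ],
)

```text
clock: 51.4
tool_pos: [0.6168, -0.0436, 0.1548]
eef_rot: [0.081, 0.997, -0.004, 0.001]
contact_force: [1.9, 0.9, 0.2]
opening: 0.599
finger_force: 0.0
```

Call:
step_arm(
  series=[
    [10,21,0,0,0,0,0.5],
    [10,21,0,0,0,0,0.5],
    [10,21,0,0,0,0,0.5],
    [8,21,0,0,0,0,0.5],
    [7,21,0,0,0,0,0.5],
    [0,20,0,0,0,0,0.5],
    [0,0,0,0,0,0,0.5],
    [0,0,0,0,0,0,0.5],
  ],
)

```text
clock: 52.2
tool_pos: [0.658, 0.079, 0.1492]
eef_rot: [0.081, 0.997, -0.006, -0.004]
contact_force: [0.0, -0.6, -0.5]
opening: 0.501
finger_force: 0.0
```

```bash
python3 - <<'E'
from h import *
st()
p,d=snap("top");P=cloud("top",d)
bx=np.array([.987,-.163]);by=np.array([.163,.987]);q=(P[...,:2]*1000-[613,-47])
X=q@bx;Y=q@by
k=(abs(X)<46)&(abs(Y)<56)&(d>0);print("heights in compartment",np.percentile(P[k][:,2]*1000,[5,50,90,98,100]).round())
a=cv2.resize(p[125:235,215:365],None,fx=3,fy=3,interpolation=cv2.INTER_CUBIC)
p,d=snap("scene");b=cv2.resize(p[230:400,210:370],(320,340),interpolation=cv2.INTER_CUBIC)
c=np.zeros((340,790,3),np.uint8);c[:330,:450]=a;c[:,460:780]=b;cv2.imwrite("pics/c9.png",c)
p2=snap("scene")
E
```

```text
t 52.2 tcp [658.   79.  149.2] closing deg 80.7 z [-0.008 -0.012 -1.   ] F [ 0.  -0.6 -0.5] op 44.1 ff 0.0
heights in compartment [  4. 595. 612. 615. 619.]
```

View pics/c9.png

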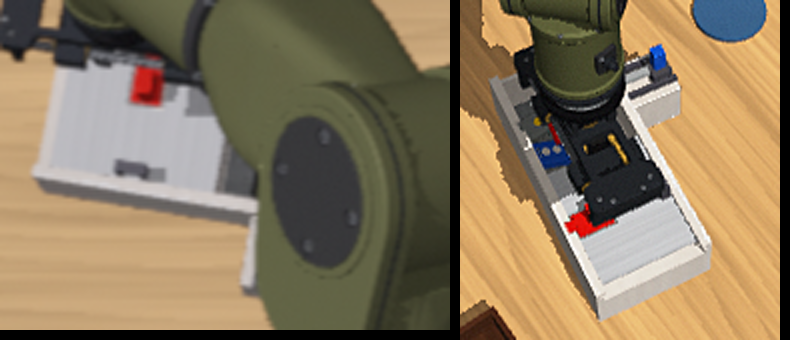

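Red lies on the others (blue and red are visible at crop 550,150) and the gripper is above the tab. Pinch, press, slide shut.

Call:
step_arm(
  series=[
    [3,2.5,-20,0,0,0,0.5],
    [0,0,-20,0,0,0,0.5],
    [0,0,-20,0,0,0,0.5],
    [0,0,-12,0,0,0,0.5],
    [0,0,-4,0,0,0,0.5],
    [0,0,0,0,0,0,0.5],
    [0,0,0,0,0,0,1],
    [0,0,0,0,0,0,1],
    [0,0,0,0,0,0,1],
    [0,0,0,0,0,0,1],
    [0,0,0,0,0,0,1],
    [0,0,0,0,0,0,1],
    [0,0,-4,0,0,0,1],
    [0,0,-4,0,0,0,1],
    [0,0,-2,0,0,0,1],
    [0,0,0,0,0,0,1],
  ],
  force=40,
)

```text
clock: 53.95
tool_pos: [0.6619, 0.0814, 0.0659]
eef_rot: [0.082, 0.997, -0.006, -0.003]
contact_force: [-3.6, -1.4, 16.7]
opening: 0.133
finger_force: 40.0
```

Call:
step_arm(
  series=[
    [-0.8,-5,0,0,0,0,1],
    [-1.6,-9.9,0,0,0,0,1],
    [-1.6,-9.9,0,0,0,0,1],
    [-1.6,-9.9,0,0,0,0,1],
    [-1.6,-9.9,0,0,0,0,1],
    [-1.6,-9.9,0,0,0,0,1],
    [-1.6,-9.9,0,0,0,0,1],
    [-1.6,-9.9,0,0,0,0,1],
    [-1.6,-9.9,0,0,0,0,1],
    [-1.6,-9.9,0,0,0,0,1],
    [-1.6,-9.9,0,0,0,0,1],
    [-1.6,-9.9,0,0,0,0,1],
    [-1.6,-9.9,0,0,0,0,1],
    [-1.6,-9.9,0,0,0,0,1],
    [-0.1,-0.8,0,0,0,0,1],
    [0,0,0,0,0,0,1],
    [0,0,0,0,0,0,1],
  ],
)

```text
clock: 55.65
tool_pos: [0.6396, -0.0518, 0.0659]
eef_rot: [0.081, 0.997, -0.005, -0.003]
contact_force: [-5.3, 0.6, 17.0]
opening: 0.131
finger_force: 40.0
```

Call:
step_arm(
  series=[
    [0,0,0,0,0,0,0.5],
    [0,0,0,0,0,0,0.5],
    [0,0,0,0,0,0,0.5],
    [0,0,25,0,0,0,0.5],
    [0,0,25,0,0,0,0.4],
    [0,0,20,0,0,0,0.4],
    [-23,4,0,0,0,0,0.4],
    [-23,4,0,0,0,0,0.4],
    [-23,4,0,0,0,0,0.4],
    [-23,4,0,0,0,0,0.4],
    [-23,4,0,0,0,0,0.4],
    [-23,3,0,0,0,0,0.4],
    [0,0,0,0,0,0,0.4],
    [0,0,0,0,0,0,0.4],
  ],
)

```text
clock: 57.05
tool_pos: [0.5023, -0.0303, 0.1336]
eef_rot: [0.081, 0.997, -0.006, -0.003]
contact_force: [0.2, -0.1, -0.3]
opening: 0.596
finger_force: 0.0
```

```bash
python3 - <<'E'
from h import *
st()
p,d=snap("scene");cv2.imwrite("pics/s10.png",cv2.resize(p[220:400,200:400],None,fx=3,fy=3,interpolation=cv2.INTER_CUBIC))
P=cloud("scene",d);hsv=cv2.cvtColor(p,cv2.COLOR_BGR2HSV)
k=(hsv[...,1]>150)&((hsv[...,0]<8)|(hsv[...,0]>172))&(P[...,2]>.06)&(P[...,2]<.12)
print("tab",k.sum(),P[k].mean(0)*1000,np.percentile(P[k][:,2],[50,80,95]))
for n in("scene","top"):
    p,d=snap(n);h=cv2.cvtColor(p,cv2.COLOR_BGR2HSV);P=cloud(n,d)
    m=((abs(h[...,0].astype(int)-28)<5)&(h[...,1]>140)&(h[...,2]>90)).astype(np.uint8)
    c,l,s,ce=cv2.connectedComponentsWithStats(m)
    print(n,[(ce[i].round().tolist(),s[i,4]) for i in range(1,c) if s[i,4]>40])
E
```

```text
t 57.0 tcp [502.3 -30.3 133.6] closing deg 80.7 z [-0.007 -0.011 -1.   ] F [ 0.2 -0.1 -0.3] op 52.5 ff 0.0
tab 235 [567.00785279 122.1014168   74.12300689] [0.07302565 0.08578342 0.08792869]
scene []
top []
```

View pics/s10.png

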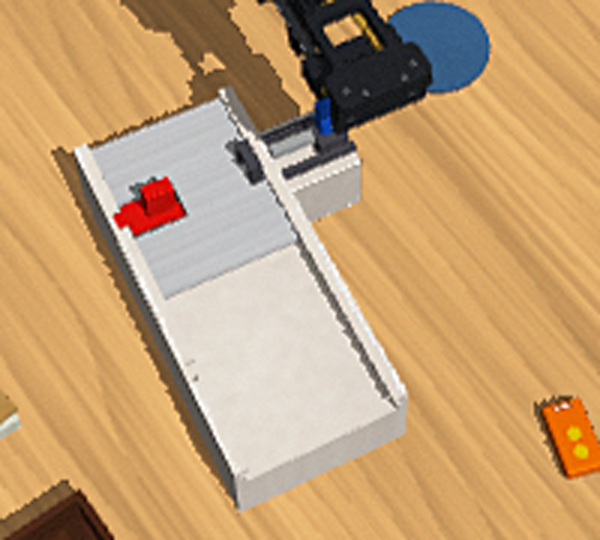

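The cover is shut with its tab up (about 87 mm) and there is no yellow remote anywhere. Pinching the knob and pushing it home.

Call:
step_arm(
  series=[
    [0,0,-20,0,0,0,0.4],
    [0,0,-20,0,0,0,0.4],
    [0,0,-10,0,0,0,0.4],
    [0,0,-3,0,0,0,0.4],
    [0,0,0,0,0,0,1],
    [0,0,0,0,0,0,1],
    [0,0,0,0,0,0,1],
    [0,0,0,0,0,0,1],
    [0,0,0,0,0,0,1],
    [0,0,0,0,0,0,1],
  ],
  force=25,
)

```text
clock: 58.2
tool_pos: [0.5023, -0.0289, 0.0811]
eef_rot: [0.081, 0.997, -0.005, -0.003]
contact_force: [0.5, 2.2, 2.0]
opening: 0.157
finger_force: 25.0
```

Call:
step_arm(
  series=[
    [4,-0.7,0,0,0,0,1],
    [4,-0.7,0,0,0,0,1],
    [4,-0.7,0,0,0,0,1],
    [4,-0.7,0,0,0,0,1],
    [4,-0.7,0,0,0,0,1],
    [4,-0.6,0,0,0,0,1],
    [1.5,-0.2,0,0,0,0,1],
    [0,0,0,0,0,0,1],
    [0,0,0,0,0,0,1],
  ],
)

```text
clock: 59.1
tool_pos: [0.527, -0.0331, 0.081]
eef_rot: [0.081, 0.997, -0.005, -0.004]
contact_force: [-3.7, 5.4, 6.8]
opening: 0.157
finger_force: 25.0
```

Call:
step_arm(
  series=[
    [1,0,0,0,0,0,1],
    [0,0,0,0,0,0,1],
    [0,0,0,0,0,0,0.4],
    [0,0,0,0,0,0,0.4],
    [0,0,0,0,0,0,0.4],
    [0,0,15,0,0,0,0.4],
    [0,0,25,0,0,0,0.4],
    [-15,0,30,0,0,0,0.4],
    [-20,15,30,0,0,0,0.4],
    [-20,20,0,0,0,0,0.4],
    [0,20,0,0,0,0,0.4],
    [0,20,0,0,0,0,0.4],
    [0,20,0,0,0,0,0.4],
    [0,0,0,0,0,0,0.4],
  ],
)

```text
clock: 60.5
tool_pos: [0.4738, 0.063, 0.1811]
eef_rot: [0.08, 0.997, -0.005, -0.003]
contact_force: [-0.6, -0.1, 0.9]
opening: 0.599
finger_force: 0.0
```

```bash
python3 - <<'E'
from h import *
st()
p,d=snap("scene");cv2.imwrite("pics/s11.png",cv2.resize(p[220:400,200:400],None,fx=3,fy=3,interpolation=cv2.INTER_CUBIC))
E
```

```text
t 60.5 tcp [473.8  63.  181.1] closing deg 80.9 z [-0.006 -0.009 -1.   ] F [-0.6 -0.1  0.9] op 52.7 ff 0.0
```

View pics/s11.png

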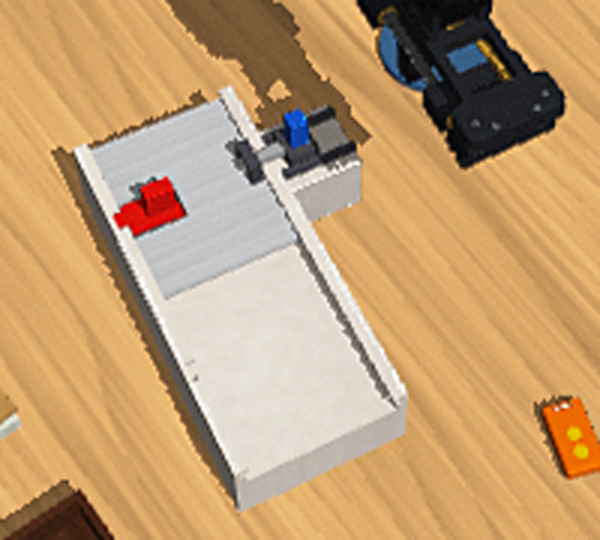

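The bolt is home with its tongue in the staple (crop 250,155), the cover is shut, the tab is up and the gripper is clear.

```bash
python3 -c "
from plant import r
print(r.finish_job())"
```

```text
the job is handed in; nothing more can be done
None
```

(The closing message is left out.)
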